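# Rake root chunks into an even layer on a drying tray

## Task

The three root chunks are bunched together in the middle of the drying tray. Take the wooden bed rake and rake them apart over the bed, without touching them with the gripper, until they lie flat in one even layer in the tray with each chunk at least 10 cm from the others, centre to centre. Then stand the rake upright back on the bare table beside the tray.

Things in the scene. Friction and masses are not known exactly. Their poses are not given: they have to be found in the camera images.
- rake_grip (a point): Wooden rake standing upright, teeth down, left of the tray; loose, 0.22 kg, 140 mm tall. Point: mid-handle, 100 mm above tooth tips; z up. Handle 20 mm thick (x), 36 wide (y), 57 to 140 mm above tips: pinch across x from above. Head 52 (x) by 84 mm (y), 32 to 50 mm above tips. Two rows of six teeth along y, 78 mm long; their outer faces 24 mm either side of centre in x. Rakes along x, either way.
- chunk_a: Chunk of dried root: a loose round disc 40 mm across, 22 mm high, 0.03 kg, lying on a cut face. Origin: centre of its underside, z up. At the start chunks a, b and c, in any order, lie in a row on the bed of a drying tray, about 46 mm from centre to centre, the middle one within 10 mm of the tray's centre. The row runs away from the robot, along the tray's short side.
- chunk_b: Another chunk, just like chunk_a. The tray under them is fixed: 300 mm along the row of chunks, 422 mm square to it (left to right, long side facing the robot); walls 5 mm thick, rim 35 mm above the table, flat bed of rods 11 mm above the table.
- chunk_c: The third chunk, just like chunk_a. The bare table to the left of the tray, where the rake stands at the start, is at height 0.
Not all that is in view belongs to the job. Of the things that look like the part that bears rake_grip, the smallest one is meant.

How it is judged:
By the outcome, as a careful person would: the job done as asked, in the order asked, and still so for the second after the job is handed in, with the robot touching nothing.
It also fails if it takes over 58 s, if anything falls off the work surface, if the arm or the gripper's body presses on something with over 40 N, if the wrist force passes 120 N, or if a joint passes its speed limit or range.

## Robot

A 6-joint arm with a two-finger parallel gripper is mounted at the origin on a cart in front of the work surface, level with it; the furniture and walls round the work are solid. World frame = base frame: x ahead of the robot, y to its left, z up, the work surface at z = 0. Lengths are in m, angles in rad, forces in N, time in s.
With the tool pointing down it reaches from about 0.4 to 0.825 m from the base axis. Payload 7 kg.
Tool frame: the origin (TCP) lies at the centre of the arm's flange, where the gripper is bolted on; the fingertips stand 178 mm ahead of it and the grasp point (between the pads) lies 159 mm ahead of it (arm.tip_reach is the distance from the TCP to the fingertips, in m); z points along the fingers, y is the direction in which the jaws open and shut (so a half turn about z gives the same grasp; the last joint's range is limited). The gripper opens to 88 mm and grips with 3 to 60 N. Pads are 19 mm wide; open, the fingers measure 130 mm over their backs; the gripper's body (78 mm by 193 mm) begins 47 mm behind the grasp point.
Start: joints at [-0.983, 0.359, 0.012, 0, -1.224, -0.288], TCP at [0.199, -0.645, 0.405] pointing down, gripper open.
Joint ranges: [-3.07, 3.07], [-1.43, 2.12], [-1.02, 1.25], [-3.03, 1.67], [-3.05, -0], [-3.03, 3.03]. Speed limits (rad/s): [2.39, 2.39, 3.01, 3.14, 3.14, 3.14].

## Interface

Orientations are given as [roll, pitch, yaw] about the fixed x, y, z axes, in that order (R = Rz(yaw) Ry(pitch) Rx(roll)).
In Python, from station import arm gives the robot as it stands.
- The arm moves only by the shell command python3 -m inch 'ROWS' [OPENING] [FORCE]. ROWS is JSON, a list that holds one entry, the list of rows, each a list of 6 numbers: the shift along the world's x, y, z in units of 200 mm (1.0 is 200 mm), then the turn, a rotation vector about the world's x, y, z in units of 180 degrees (1.0 is 180 degrees). A call has 1 to 8 rows; each row is the pose to reach, as a shift and turn from the pose commanded when the call began, turning the shorter way round; what a row does not reach only later rows make up. A row lasts 1/8 s, in which the tool goes at most 62.5 mm and 10.7 degrees, less where a joint would pass 70% of its speed; a pose out of reach is approached as far as the arm can. A call with a number of a shift or a turn outside -1 to 1 is refused whole. A call with a gripper value outside its range is refused whole. OPENING is the finger opening in mm, from 0 to 87.6, set as the call begins (- or left out, the last holds). The fingers move at their own pace and stop on an object; FORCE is the grip in N (left out, the last holds). Time passes only in rows, so rows that repeat a pose let the fingers close. It gives the time, the measured TCP pose, the force and the opening at its end, in the units of the state.
- arm.get_state(): the state, without advancing time (a new reading comes with each control period).
- arm.grab_frame(name): name is "side" or "top" or "wrist"; returns the picture (420x560x3 uint8, blue, green, red); there is no depth.
- arm.camera_params(name): a dict with "vertical_fov" (degrees; the focal length in pixels is half the picture's height over the tangent of half this angle, whatever the lens; pixels are square), "cx", "cy" (the principal point, pixels), "pose" (4x4, takes a point from camera to world coordinates). Camera axes: x right, y down, z forward; pixel columns grow to the right and rows downward; lengths in m; the calibration is good to about 2 mm. A picture is of the moment at which its call begins: read the wrist's pose just before it. camera_params takes no time and is no camera call; for the wrist camera it gives the pose at the moment of the call.
- arm.job_done(): hands the job in, once; it reports no verdict.
Trained networks look in the newest picture that a camera, given by its name, has taken for a name from the list of things; names that differ only in an ending like _2 or _b are one class to them, and where a whole thing is asked for, a point or a joint stands for the part that bears it (a point fixed in the world has none). Each returns a list of dicts, best first, with "score" (0 to 1); they miss things now and then, are a little off and sometimes report something else, mostly with a low value. They report only what shows in the picture. A call takes as long as a camera call. They do not tell look-alikes from the thing itself.
- arm.search_frame(target, camera): "box" ([left, top, right, bottom] in pixels, round what is visible of it).
- arm.regions_of(target, camera): "region" (420x560 bool, what is visible of it) and "box" ([left, top, right, bottom] in pixels, round what is visible of it).
The state is a dict: "t": time; "q": joint angles; "qd": joint speeds; "joint_efforts": joint torques, N m; "eef_pos": TCP position; "ee_rot": TCP orientation; "force": force on the tool from outside, world axes, zero at the start; "moment": the same for the moment, N m; "width": finger opening in m.
Only numpy, scipy, OpenCV 4.12 (cv2) and the standard library are available. Lean on these libraries where they do the work, as an engineer would, in place of code of your own. Each camera call takes 0.05 s, during which the arm holds its last target.

## Working session

There is one attempt and no reset: what is moved stays moved. The work goes in short steps, Python scripts to look and compute and a shell command to move; the robot and the scene stay as the last step left them, time stands still between calls to the robot, and variables do not carry over. Pictures are saved under pics/ and viewed, and the job is handed in when it is done.

```bash
ls; mkdir -p pics
python3 - <<'E'
from station import arm
import cv2,numpy as np
s=arm.get_state();print(s['t'],s['eef_pos'],s['ee_rot'],s['width'],arm.tip_reach)
for c in("side","top","wrist"):
    cv2.imwrite(f"pics/{c}0.png",arm.grab_frame(c))
    p=arm.camera_params(c);print(c,p['vertical_fov'],p['cx'],p['cy'],np.round(p['pose'],3).tolist())
    for t in("rake_grip","chunk_a"):
        for r in arm.search_frame(t,c):print(t,c,r)
E
```

```text
pics
0.0 [ 0.19928868 -0.64470977  0.40372363] [ 3.13995426e+00 -1.36698741e-04 -2.84194526e+00] 0.08742374522261695 0.1781
side 48.64418923790988 274.1007196187586 211.95904600571328 [[-0.965, -0.176, 0.194, 0.228], [-0.261, 0.581, -0.771, 1.477], [0.022, -0.795, -0.607, 1.025], [0.0, 0.0, 0.0, 1.0]]
rake_grip side {'box': [290.1, 202.7, 309.7, 243.2], 'score': 0.9}
rake_grip side {'box': [266.2, 286.0, 296.9, 352.9], 'score': 0.83}
rake_grip side {'box': [249.5, 210.7, 287.7, 267.1], 'score': 0.71}
chunk_a side {'box': [305.1, 162.9, 317.9, 173.7], 'score': 0.56}
chunk_a side {'box': [295.3, 165.5, 299.3, 171.3], 'score': 0.47}
top 49.92286379267509 275.50640491625353 209.33677152163511 [[-0.01, -0.999, 0.049, 0.436], [-1.0, 0.01, -0.0, 0.263], [-0.0, -0.049, -0.999, 1.355], [0.0, 0.0, 0.0, 1.0]]
rake_grip top {'box': [96.4, 235.0, 147.0, 266.6], 'score': 0.8}
rake_grip top {'box': [255.1, 218.7, 282.8, 244.5], 'score': 0.73}
rake_grip top {'box': [213.4, 185.7, 234.2, 227.1], 'score': 0.67}
chunk_a top {'box': [391.1, 191.7, 405.0, 207.3], 'score': 0.57}
chunk_a top {'box': [391.0, 178.7, 403.2, 196.0], 'score': 0.57}
chunk_a top {'box': [396.1, 211.0, 407.2, 224.2], 'score': 0.49}
wrist 67.45956300748672 279.0403686764875 212.69401883829093 [[-0.296, 0.916, 0.272, 0.126], [0.955, 0.283, 0.085, -0.669], [0.001, 0.285, -0.959, 0.384], [0.0, 0.0, 0.0, 1.0]]
```

View pics/top0.png

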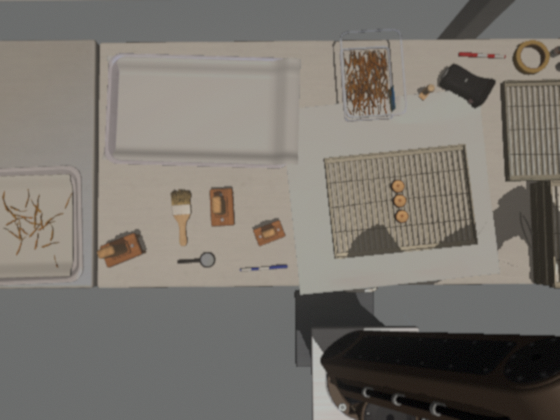

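View pics/side0.png

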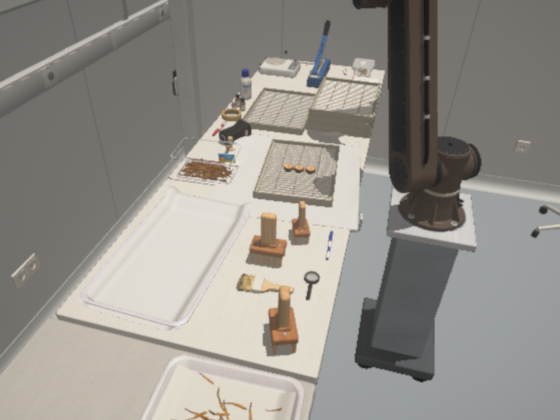

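```bash
cat > h.py <<'E'
from station import arm
import cv2,numpy as np
def cam(c):
    p=arm.camera_params(c);f=210/np.tan(np.radians(p['vertical_fov']/2));return f,p['cx'],p['cy'],np.array(p['pose'])
def ray(C,u,v,z):
    f,cx,cy,T=C;d=T[:3,:3]@np.array([(u-cx)/f,(v-cy)/f,1]);o=T[:3,3];return o+d*(z-o[2])/d[2]
def proj(C,P):
    f,cx,cy,T=C;p=T[:3,:3].T@(np.array(P)-T[:3,3]);return cx+f*p[0]/p[2],cy+f*p[1]/p[2]
E
python3 - <<'E'
from h import *
im=cv2.imread('pics/top0.png')
cv2.imwrite('pics/t_tray.png',cv2.resize(im[135:270,310:490],None,fx=4.4,fy=4.4,interpolation=cv2.INTER_CUBIC))
cv2.imwrite('pics/t_rake.png',cv2.resize(im[205:260,240:300],None,fx=10,fy=10,interpolation=cv2.INTER_CUBIC))
C=cam('top')
for u,v in((398,186),(400,201),(402,216)):print(ray(C,u,v,.033))
for u,v in((325,157),(467,146),(476,246),(334,257)):print('tray',ray(C,u,v,.035))
print('rake',ray(C,268,232,.05))
E
```

```text
[ 0.56642582 -0.098246    0.033     ]
[ 0.52215837 -0.10307532  0.033     ]
[ 0.47803673 -0.10788873  0.033     ]
tray [0.65418035 0.11534281 0.035     ]
tray [ 0.68257031 -0.30399682  0.035     ]
tray [ 0.38822522 -0.32108596  0.035     ]
tray [0.3604635  0.09368971 0.035     ]
rake [0.43518975 0.28509487 0.05      ]
```

View pics/t_tray.png

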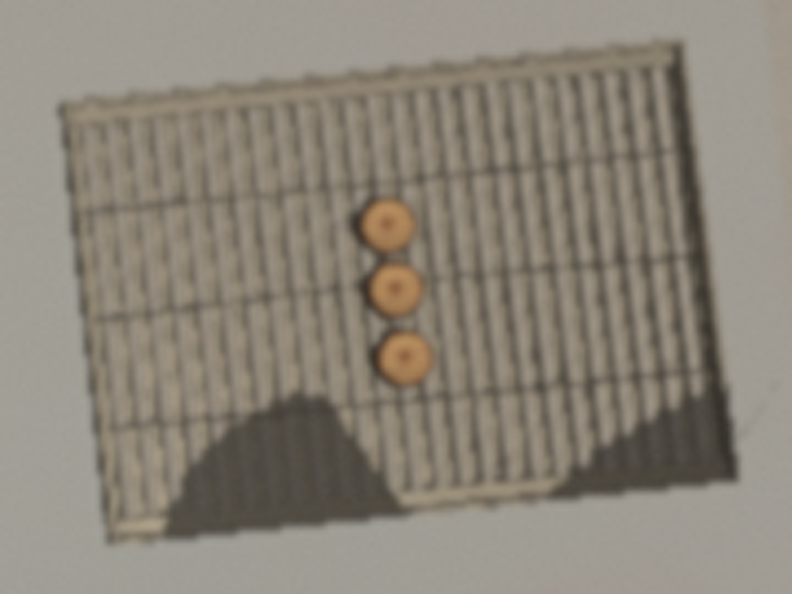

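View pics/t_rake.png

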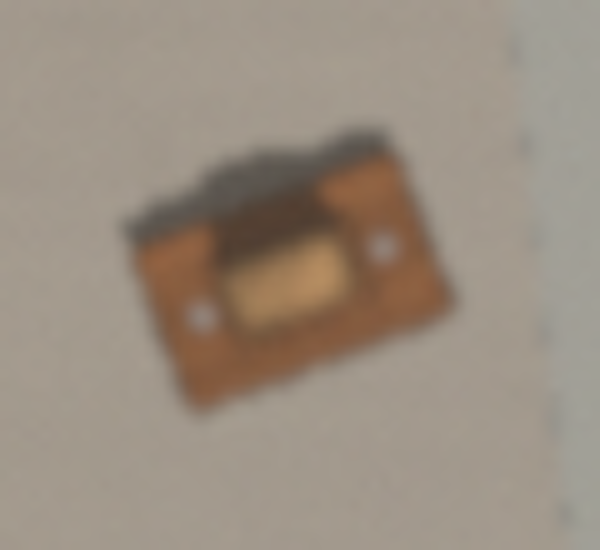

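```bash
python3 -m inch '[[[0.2,0.25,0.15,0,0,0.05],[0.4,0.5,0.2,0,0,0.1],[0.6,0.75,0.2,0,0,0.15],[0.8,1,0.2,0,0,0.2]]]' 87
```

```text
t: 0.95
eef_pos: [0.352, -0.4535, 0.4452]
ee_rot: [-3.14, 0.0, -2.209]
force: [1.3, 0.6, -0.1]
width: 0.0869
```

```bash
python3 -m inch '[[[0.1,0.25,0,0,0,0.05],[0.2,0.5,0,0,0,0.1],[0.3,0.75,0,0,0,0.15],[0.4,1,0,0,0,0.2]]]'
python3 -m inch '[[[0,0.3,0,0,0,0.05],[0,0.6,0,0,0,0.1],[0,0.8,0,0,0,0.112],[0,1,0,0,0,0.112]]]'
python3 -m inch '[[[0,0.3,0,0,0,0],[0,0.6,0,0,0,0],[0,0.8,0,0,0,0],[0,1,0,0,0,0],[0,1,0,0,0,0]]]'
python3 - <<'E'
from h import *
s=arm.get_state();print(s['t'],s['eef_pos'],s['ee_rot'])
C=cam('wrist');im=arm.grab_frame('wrist');cv2.imwrite('pics/w1.png',im)
print(np.round(C[3],3))
rr=arm.regions_of('rake_grip','wrist')
for r in rr:
    print(r['box'],r['score']);
E
```

```text
t: 1.45
eef_pos: [0.4314, -0.2535, 0.445]
ee_rot: [-3.141, -0.0, -1.58]
force: [1.5, 0.6, 0.4]
width: 0.087
t: 1.95
eef_pos: [0.4307, -0.0536, 0.4451]
ee_rot: [-3.14, -0.0, -1.232]
force: [1.5, -0.2, -0.4]
width: 0.087
t: 2.58
eef_pos: [0.431, 0.147, 0.4446]
ee_rot: [-3.141, 0.0, -1.23]
force: [-0.5, -0.4, 0.1]
width: 0.087
2.575 [0.43104954 0.14695994 0.44462244] [-3.14136416e+00  1.37368514e-04 -1.23027095e+00]
[[-0.943 -0.32  -0.096  0.457]
 [-0.334  0.903  0.27   0.073]
 [ 0.     0.286 -0.958  0.424]
 [ 0.     0.     0.     1.   ]]
[160.9, 314.1, 209.3, 359.2] 0.98
[224.2, 239.2, 263.2, 330.1] 0.79
```

View pics/w1.png

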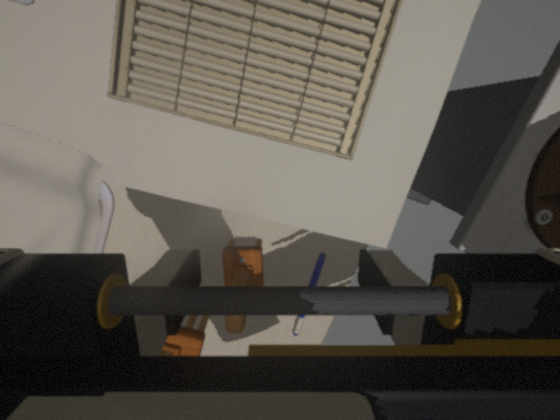

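```bash
python3 -m inch '[[[0,0.25,0,0,0,0],[0,0.5,0,0,0,0],[0,0.65,0,0,0,0],[0,0.65,0,0,0,0]]]'
python3 - <<'E'
from h import *
s=arm.get_state();print(s['t'],s['eef_pos'],s['ee_rot'])
C=cam('wrist');im=arm.grab_frame('wrist');cv2.imwrite('pics/w2.png',im)
np.savez('w2.npz',f=C[0],cx=C[1],cy=C[2],T=C[3])
rr=arm.regions_of('rake_grip','wrist')
for r in rr:
    print(r['box'],r['score']);
E
```

```text
t: 3.18
eef_pos: [0.4314, 0.2755, 0.4442]
ee_rot: [3.141, -0.0, -1.233]
force: [0.4, -0.1, -0.0]
width: 0.0869
3.175 [0.43139573 0.2754701  0.44424821] [ 3.14104647e+00 -4.24141043e-04 -1.23276162e+00]
[140.0, 224.9, 234.8, 338.6] 0.82
[255.3, 153.5, 296.9, 226.3] 0.77
```

View pics/w2.png

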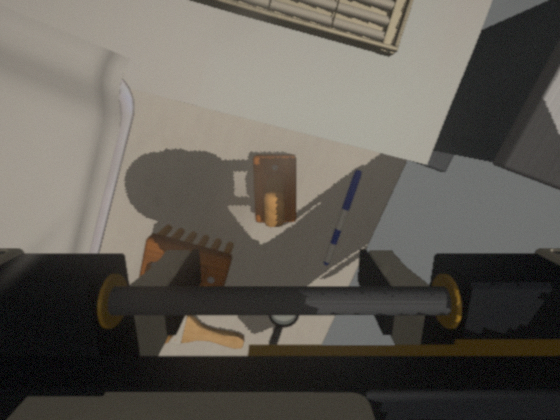

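Run:
```python
from h import *
im=cv2.imread('pics/w2.png')
cv2.imwrite('pics/w2z.png',cv2.resize(im[145:235,235:315],None,fx=6.5,fy=6.5,interpolation=cv2.INTER_CUBIC))
```

```text
(no output)
```

View pics/w2z.png

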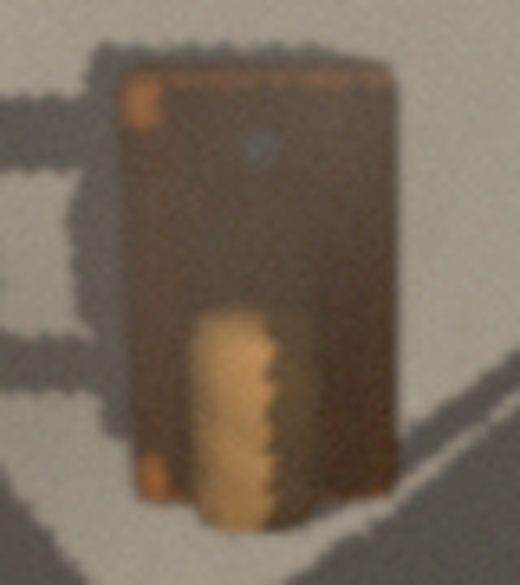

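Run:
```python
from h import *
z=np.load('w2.npz');C=(float(z['f']),float(z['cx']),float(z['cy']),z['T'])
g=lambda a,b,h:ray(C,235+a/6.5,145+b/6.5,h)
P=[g(*p,.05) for p in((122,85),(388,82),(388,495),(140,500))]
for p in P:print(np.round(p,4))
print('c',np.mean(P,0), np.linalg.norm(P[0]-P[1])*1e3,np.linalg.norm(P[1]-P[2])*1e3,np.degrees(np.arctan2(*(P[2]-P[1])[:2])),np.degrees(np.arctan2(*(P[3]-P[0])[:2])))
H=[g(*p,.14) for p in((192,312),(322,312),(322,530),(200,530))]
for p in H:print(np.round(p,4))
print('h',np.mean(H,0))
# predicted outline
for yaw in(19.4,18):
  for c in((.434,.284),):
    a=np.radians(yaw);R=np.array([[np.cos(a),-np.sin(a)],[np.sin(a),np.cos(a)]])
    for hx,hy,h in((.026,.042,.05),(.01,.018,.14)):
      for sx,sy in((1,1),(1,-1),(-1,-1),(-1,1)):
        q=R@[sx*hx,sy*hy]+c;u,v=proj(C,[*q,h]);print(yaw,h,round((u-235)*6.5),round((v-145)*6.5))
```

```text
[0.4701 0.2524 0.05  ]
[0.4249 0.2359 0.05  ]
[0.3977 0.3098 0.05  ]
[0.4423 0.3265 0.05  ]
c [0.43374582 0.2811496  0.05      ] 48.2081125249379 78.72527122389744 -20.19732314072133 -20.57230351251211
[0.4477 0.2671 0.14  ]
[0.4303 0.261  0.14  ]
[0.4193 0.2918 0.14  ]
[0.4361 0.2978 0.14  ]
h [0.43334034 0.27942729 0.14      ]
19.4 0.05 120 523
19.4 0.05 109 84
19.4 0.05 396 84
19.4 0.05 389 523
19.4 0.14 177 567
19.4 0.14 173 329
19.4 0.14 314 329
19.4 0.14 313 567
18 0.05 114 520
18 0.05 114 81
18 0.05 401 87
18 0.05 384 526
18 0.14 174 565
18 0.14 176 327
18 0.14 317 331
18 0.14 310 568
```

Run:
```python
from h import *
C=cam('side');im=cv2.imread('pics/side0.png')
cv2.imwrite('pics/s0z.png',cv2.resize(im[190:260,240:320],None,fx=8,fy=8,interpolation=cv2.INTER_CUBIC))
a=np.radians(20)
R=np.array([[np.cos(a),-np.sin(a)],[np.sin(a),np.cos(a)]])
for k in(1,.93):
  print(k)
  for hx,hy,h in((.026,.042,.05),(.01,.018,.14),(.024,.039,0)):
    print(h,[tuple(int(round(x)) for x in ((np.array(proj(C,[*(R@[sx*hx*k,sy*hy*k]+(.4335,.2803)),h*k]))-(240,190))*8)) for sx,sy in((1,1),(1,-1),(-1,-1),(-1,1))])
```

```text
1
0.05 [(444, 346), (420, 219), (541, 215), (570, 341)]
0.14 [(487, 133), (476, 80), (525, 78), (537, 131)]
0 [(442, 433), (420, 314), (529, 310), (555, 428)]
0.93
0.05 [(447, 348), (424, 230), (537, 226), (564, 343)]
0.14 [(487, 150), (477, 101), (522, 100), (533, 149)]
0 [(445, 428), (424, 318), (526, 314), (550, 424)]
```

View pics/s0z.png

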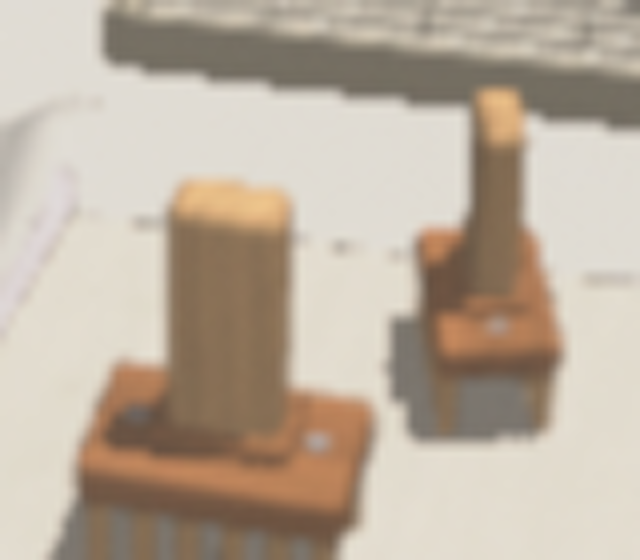

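```bash
python3 -m inch '[[[0.01,0.024,-0.2,0,0,0.003],[0.01,0.024,-0.45,0,0,0.003],[0.01,0.024,-0.7,0,0,0.003],[0.01,0.024,-0.86,0,0,0.003],[0.01,0.024,-0.926,0,0,0.003],[0.01,0.024,-0.926,0,0,0.003]]]'
python3 -m inch '[[[0,0,0,0,0,0],[0,0,0,0,0,0],[0,0,0,0,0,0],[0,0,0,0,0,0],[0,0,0,0,0,0],[0,0,0,0,0,0]]]' 10 45
```

```text
t: 4.03
eef_pos: [0.4334, 0.279, 0.2596]
ee_rot: [3.141, -0.001, -1.225]
force: [-0.7, 1.1, 0.8]
width: 0.087
t: 4.78
eef_pos: [0.4331, 0.2797, 0.2594]
ee_rot: [3.142, -0.0, -1.224]
force: [-0.5, -0.6, -0.1]
width: 0.0325
```

```bash
python3 -m inch '[[[0,0,0,0,0,0],[0,0,0,0,0,0],[0,0,0,0,0,0],[0,0,0,0,0,0],[0,0,0,0,0,0]]]' 10 45
python3 -m inch '[[[0,0,0.1,0,0,0],[0,0,0.3,0,0,0],[0,0,0.45,0,0,0],[0,0,0.45,0,0,0]]]'
python3 - <<'E'
from h import *
im=arm.grab_frame('side');cv2.imwrite('pics/s1.png',cv2.resize(im[150:290,220:380],None,fx=4,fy=4,interpolation=cv2.INTER_CUBIC))
cv2.imwrite('pics/w3.png',arm.grab_frame('wrist'))
E
```

```text
t: 5.4
eef_pos: [0.4331, 0.2796, 0.2593]
ee_rot: [3.141, -0.0, -1.224]
force: [-0.5, -0.0, -2.7]
width: 0.0195
t: 5.9
eef_pos: [0.4336, 0.2801, 0.3518]
ee_rot: [-3.137, 0.002, -1.224]
force: [-1.2, 0.6, -2.7]
width: 0.0197
```

View pics/s1.png

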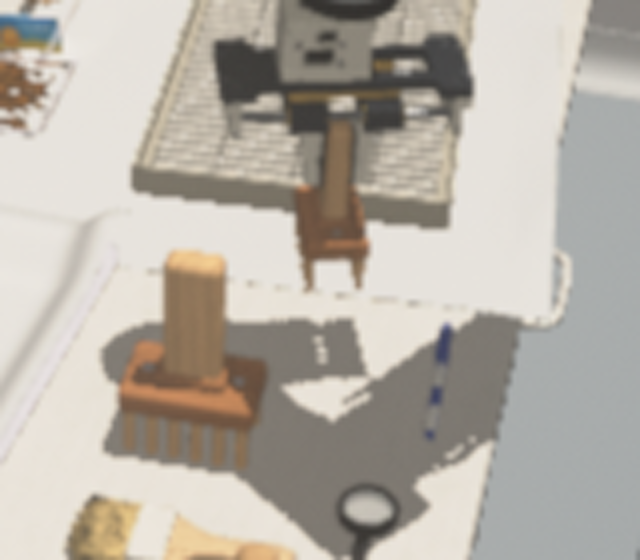

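View pics/w3.png

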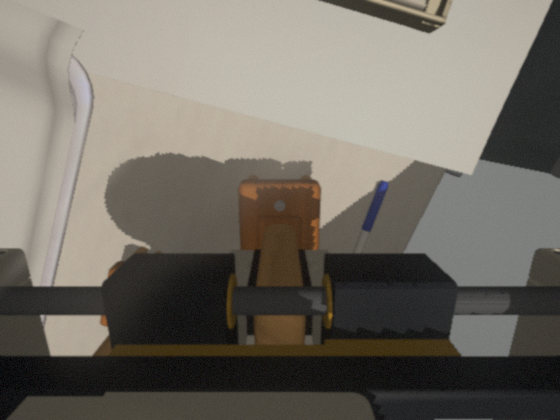

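```bash
python3 -m inch '[[[0.04,-0.1,0.1,0,0,-0.03],[0.09,-0.2,0.1,0,0,-0.07],[0.13,-0.3,0.1,0,0,-0.11],[0.18,-0.4,0.1,0,0,-0.15],[0.22,-0.5,0.1,0,0,-0.18],[0.26,-0.6,0.1,0,0,-0.22],[0.31,-0.7,0.1,0,0,-0.26],[0.35,-0.8,0.1,0,0,-0.3]]]' 
python3 -m inch '[[[0.05,-0.1,0,0,0,-0.04],[0.1,-0.2,0,0,0,-0.08],[0.15,-0.3,0,0,0,-0.12],[0.2,-0.4,0,0,0,-0.16],[0.25,-0.5,0,0,0,-0.2],[0.3,-0.6,0,0,0,-0.24],[0.36,-0.7,0,0,0,-0.27],[0.41,-0.78,0,0,0,-0.283]]]' 
python3 -m inch '[[[0,0,0,0,0,0],[0,0,0,0,0,0]]]'
python3 - <<'E'
from h import *
s=arm.get_state();print(s['t'],s['eef_pos'],np.degrees(s['ee_rot']),s['q'])
C=cam('wrist');np.savez('w4.npz',f=C[0],cx=C[1],cy=C[2],T=C[3]);cv2.imwrite('pics/w4.png',arm.grab_frame('wrist'))
for r in arm.search_frame('chunk_a','wrist'):
    b=r['box'];print(b,r['score'],ray(C,(b[0]+b[2])/2,(b[1]+b[3])/2,.024))
im=arm.grab_frame('top');cv2.imwrite('pics/t4.png',cv2.resize(im[135:270,310:490],None,fx=4.4,fy=4.4,interpolation=cv2.INTER_CUBIC))
E
```

```text
t: 7.0
eef_pos: [0.5031, 0.1188, 0.3677]
ee_rot: [3.14, -0.003, -2.171]
force: [0.5, -0.5, -2.2]
width: 0.0197
t: 8.0
eef_pos: [0.5852, -0.0372, 0.3677]
ee_rot: [-3.141, -0.003, -3.057]
force: [0.1, -0.1, -2.7]
width: 0.0199
t: 8.25
eef_pos: [0.5849, -0.0362, 0.3687]
ee_rot: [3.142, -0.001, -3.055]
force: [0.1, -0.1, -2.8]
width: 0.0199
8.25 [ 0.58488783 -0.03622851  0.36872806] [ 1.79994754e+02 -6.95933991e-02 -1.75022798e+02] [ 2.71468627e-01  2.39982479e-01 -2.40868146e-01 -3.52773670e-04
 -1.09112292e+00 -1.75523347e+00]
[196.8, 110.8, 239.1, 152.1] 0.7 [ 0.52457454 -0.10414377  0.024     ]
[195.1, 59.4, 234.0, 102.1] 0.66 [ 0.47786652 -0.10888819  0.024     ]
[202.9, 154.8, 242.5, 192.2] 0.66 [ 0.56640076 -0.09788543  0.024     ]
```

View pics/w4.png

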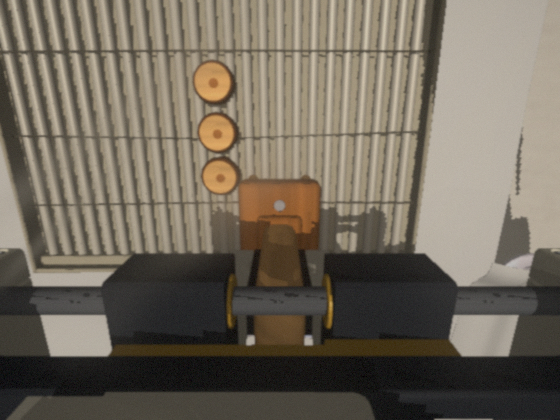

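View pics/t4.png

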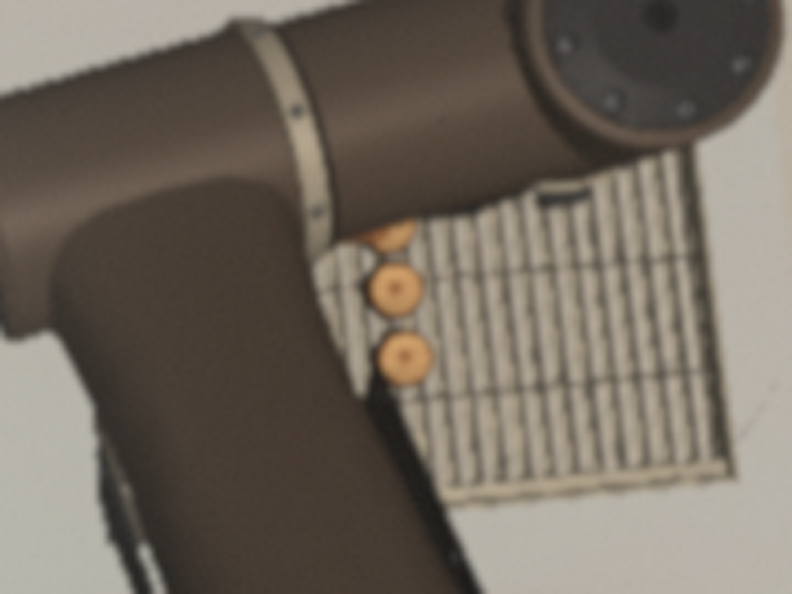

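```bash
python3 -m inch '[[[0,0,-0.1,0,0,0],[0,0,-0.25,0,0,0],[0,0,-0.38,0,0,0],[0,0,-0.45,0,0,0],[0,0,-0.477,0,0,0],[0,0,-0.477,0,0,0]]]'
python3 - <<'E'
from h import *
C=cam('wrist');cv2.imwrite('pics/w5.png',arm.grab_frame('wrist'))
im=arm.grab_frame('side');cv2.imwrite('pics/s5.png',cv2.resize(im[120:220,230:370],None,fx=5,fy=5,interpolation=cv2.INTER_CUBIC))
E
```

```text
t: 9.15
eef_pos: [0.5854, -0.0362, 0.2744]
ee_rot: [-3.142, 0.001, -3.055]
force: [1.1, 0.5, -3.0]
width: 0.0199
```

View pics/w5.png

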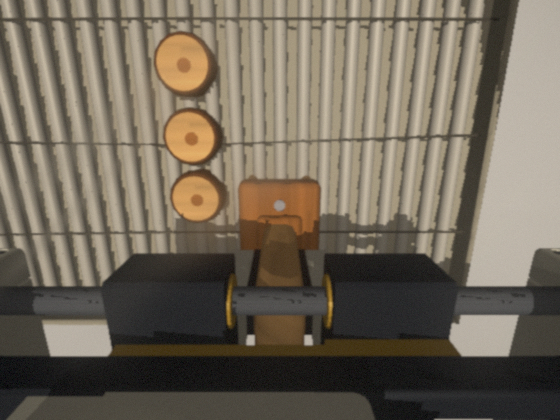

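View pics/s5.png

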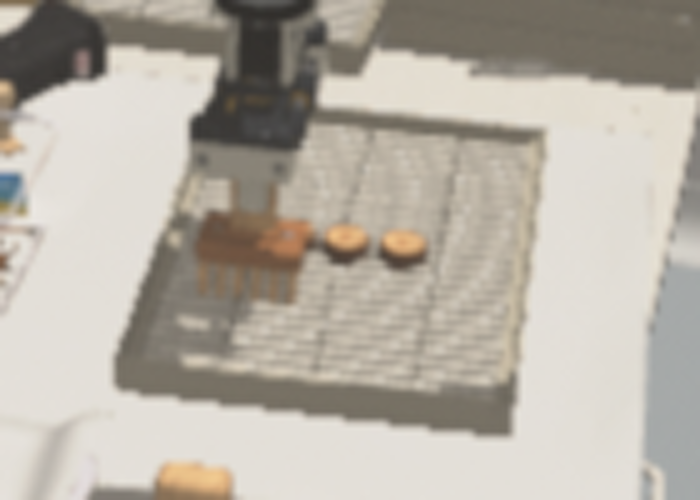

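```bash
python3 -m inch '[[[0.003,-0.03,0,0,0,0],[0.006,-0.07,0,0,0,0],[0.01,-0.12,0,0,0,0],[0.015,-0.17,0,0,0,0],[0.02,-0.23,0,0,0,0],[0.025,-0.29,0,0,0,0],[0.03,-0.35,0,0,0,0],[0.035,-0.41,0,0,0,0]]]'
python3 -m inch '[[[0.005,-0.06,0,0,0,0],[0.01,-0.12,0,0,0,0],[0.015,-0.17,0,0,0,0],[0.02,-0.22,0,0,0,0],[0.023,-0.26,0,0,0,0],[0.025,-0.28,0,0,0,0],[0.026,-0.29,0,0,0,0]]]'
python3 -m inch '[[[-0.004,0.05,0,0,0,0],[-0.008,0.1,0,0,0,0],[-0.008,0.1,0.15,0,0,0],[-0.008,0.1,0.3,0,0,0],[-0.008,0.1,0.4,0,0,0],[-0.008,0.1,0.4,0,0,0]]]'
python3 - <<'E'
from h import *
s=arm.get_state();print(s['t'],s['eef_pos'],np.degrees(s['ee_rot']))
C=cam('wrist');cv2.imwrite('pics/w6.png',arm.grab_frame('wrist'))
for r in arm.search_frame('chunk_a','wrist'):
    b=r['box'];print(b,r['score'],ray(C,(b[0]+b[2])/2,(b[1]+b[3])/2,.024))
im=arm.grab_frame('side');cv2.imwrite('pics/s6.png',cv2.resize(im[120:220,230:370],None,fx=5,fy=5,interpolation=cv2.INTER_CUBIC))
E
```

```text
t: 10.25
eef_pos: [0.5922, -0.1192, 0.274]
ee_rot: [-3.142, -0.0, -3.056]
force: [0.4, 0.3, -1.6]
width: 0.0198
t: 11.12
eef_pos: [0.5973, -0.1765, 0.274]
ee_rot: [3.142, -0.0, -3.056]
force: [-0.2, 0.2, -2.6]
width: 0.0199
t: 11.88
eef_pos: [0.5961, -0.1555, 0.3558]
ee_rot: [-3.141, 0.004, -3.054]
force: [0.3, 1.2, -2.2]
width: 0.0198
11.875 [ 0.59609709 -0.15551047  0.3557748 ] [-179.98269245    0.20923815 -175.00464328]
[323.3, 53.1, 363.0, 100.7] 0.69 [ 0.47842745 -0.10864731  0.024     ]
[195.6, 149.9, 233.3, 189.8] 0.67 [ 0.57393947 -0.22328707  0.024     ]
[319.8, 108.3, 361.7, 152.5] 0.6 [ 0.52549097 -0.10403461  0.024     ]
```

View pics/w6.png

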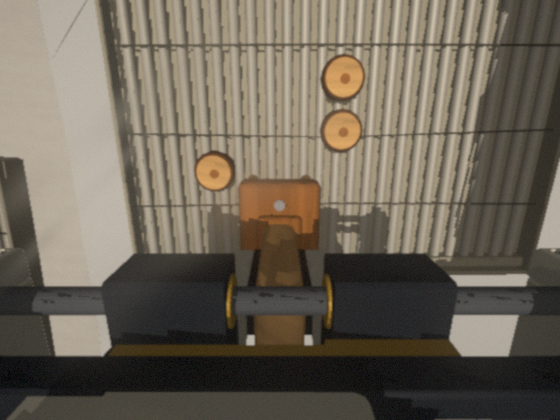

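View pics/s6.png

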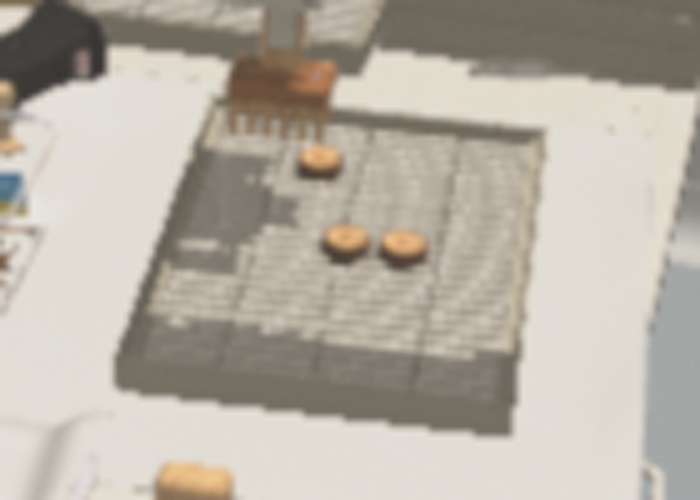

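```bash
python3 -m inch '[[[-0.1,-0.01,0,0,0,0],[-0.22,-0.02,0,0,0,0],[-0.34,-0.04,0,0,0,0],[-0.46,-0.05,0,0,0,0],[-0.57,-0.06,0,0,0,0],[-0.65,-0.07,0,0,0,0],[-0.684,-0.073,0,0,0,0],[-0.684,-0.073,0,0,0,0]]]'
python3 -m inch '[[[0,0,-0.1,0,0,0],[0,0,-0.22,0,0,0],[0,0,-0.33,0,0,0],[0,0,-0.39,0,0,0],[0,0,-0.41,0,0,0],[0,0,-0.41,0,0,0]]]'
python3 - <<'E'
from h import *
C=cam('wrist');cv2.imwrite('pics/w7.png',arm.grab_frame('wrist'))
im=arm.grab_frame('side');cv2.imwrite('pics/s7.png',cv2.resize(im[120:220,230:370],None,fx=5,fy=5,interpolation=cv2.INTER_CUBIC))
E
```

```text
t: 13.02
eef_pos: [0.4589, -0.1709, 0.354]
ee_rot: [-3.142, 0.0, -3.055]
force: [1.2, -0.6, -1.4]
width: 0.0198
t: 13.78
eef_pos: [0.4593, -0.1709, 0.2722]
ee_rot: [-3.141, 0.0, -3.055]
force: [-0.0, -0.2, -1.0]
width: 0.0201
```

View pics/s7.png

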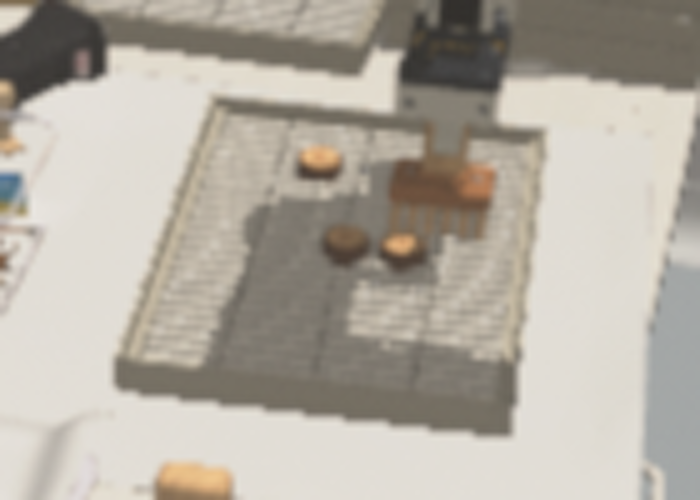

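View pics/w7.png

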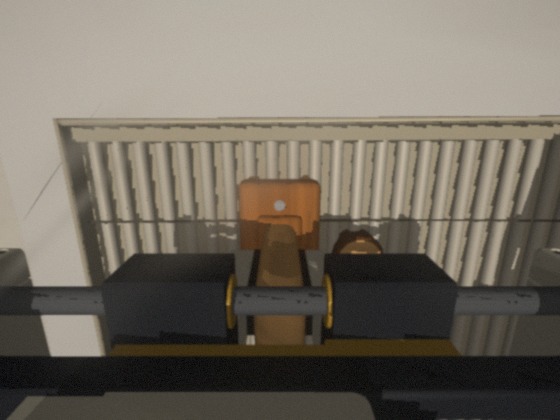

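```bash
python3 -m inch '[[[-0.003,0.03,0.008,0,0,0],[-0.006,0.07,0.008,0,0,0],[-0.01,0.12,0.008,0,0,0],[-0.015,0.17,0.008,0,0,0],[-0.02,0.23,0.008,0,0,0],[-0.025,0.29,0.008,0,0,0],[-0.03,0.35,0.008,0,0,0],[-0.035,0.41,0.008,0,0,0]]]'
python3 -m inch '[[[-0.005,0.06,0,0,0,0],[-0.01,0.12,0,0,0,0],[-0.015,0.17,0,0,0,0],[-0.02,0.22,0,0,0,0],[-0.023,0.26,0,0,0,0],[-0.025,0.28,0,0,0,0],[-0.026,0.29,0,0,0,0]]]'
python3 -m inch '[[[0.004,-0.05,0,0,0,0],[0.008,-0.1,0,0,0,0],[0.008,-0.1,0.15,0,0,0],[0.008,-0.1,0.3,0,0,0],[0.008,-0.1,0.45,0,0,0],[0.008,-0.1,0.5,0,0,0]]]'
python3 - <<'E'
from h import *
s=arm.get_state();print(s['t'],s['eef_pos'],np.degrees(s['ee_rot']))
C=cam('wrist');cv2.imwrite('pics/w8.png',arm.grab_frame('wrist'))
im=arm.grab_frame('side');cv2.imwrite('pics/s8.png',cv2.resize(im[120:240,230:370],None,fx=5,fy=5,interpolation=cv2.INTER_CUBIC))
C=cam('side')
for r in arm.search_frame('chunk_a','side'):
    b=r['box'];print(b,r['score'],ray(C,(b[0]+b[2])/2,(b[1]+b[3])/2,.024))
E
```

```text
t: 14.88
eef_pos: [0.4519, -0.0881, 0.2736]
ee_rot: [-3.142, 0.0, -3.055]
force: [0.6, -0.2, -1.7]
width: 0.0197
t: 15.75
eef_pos: [0.4467, -0.0307, 0.2736]
ee_rot: [-3.142, 0.0, -3.055]
force: [0.5, 0.2, -1.7]
width: 0.0197
t: 16.5
eef_pos: [0.4486, -0.0516, 0.3751]
ee_rot: [3.141, 0.003, -3.056]
force: [0.6, 0.3, -3.7]
width: 0.0195
16.5 [ 0.44862175 -0.05161898  0.37511128] [ 1.79972798e+02  1.62015353e-01 -1.75110998e+02]
[301.4, 180.2, 310.6, 186.6] 0.64 [ 0.47791255 -0.00652984  0.024     ]
[287.5, 150.6, 296.5, 155.4] 0.5 [ 0.58374686 -0.21717947  0.024     ]
```

View pics/s8.png

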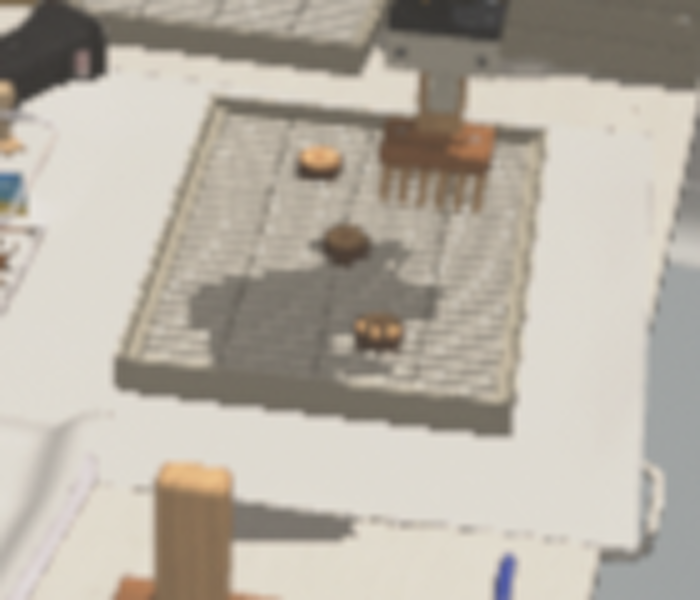

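```bash
python3 -m inch '[[[0,0.08,0,0,0,0.03],[0,0.18,0,0,0,0.07],[0,0.29,0,0,0,0.11],[0,0.4,0,0,0,0.15],[0,0.51,0,0,0,0.18],[0,0.62,0,0,0,0.22],[0,0.73,0,0,0,0.26],[0,0.83,0,0,0,0.3]]]' 
python3 -m inch '[[[-0.01,0.1,0,0,0,0.04],[-0.02,0.2,0,0,0,0.08],[-0.03,0.31,0,0,0,0.12],[-0.04,0.42,0,0,0,0.16],[-0.05,0.53,0,0,0,0.2],[-0.06,0.64,0,0,0,0.24],[-0.07,0.75,0,0,0,0.27],[-0.075,0.83,0,0,0,0.283]]]' 
python3 -m inch '[[[0,0,0,0,0,0],[0,0,0,0,0,0]]]'
python3 - <<'E'
from h import *
s=arm.get_state();print(s['t'],s['eef_pos'],np.degrees(s['ee_rot']))
cv2.imwrite('pics/w9.png',arm.grab_frame('wrist'))
im=arm.grab_frame('side');cv2.imwrite('pics/s9.png',cv2.resize(im[130:290,220:380],None,fx=3.7,fy=3.7,interpolation=cv2.INTER_CUBIC))
E
```

```text
t: 17.65
eef_pos: [0.448, 0.1156, 0.3718]
ee_rot: [3.14, -0.003, -2.109]
force: [0.4, 0.4, -2.3]
width: 0.0195
t: 18.65
eef_pos: [0.4331, 0.2817, 0.3719]
ee_rot: [3.139, -0.001, -1.222]
force: [-0.8, -0.7, -2.2]
width: 0.0201
t: 18.9
eef_pos: [0.4332, 0.2806, 0.373]
ee_rot: [3.14, -0.001, -1.225]
force: [1.0, -0.9, -2.9]
width: 0.0202
18.9 [0.4332211  0.28064754 0.37296809] [ 1.79931951e+02 -3.81032711e-02 -7.01900073e+01]
```

View pics/s9.png

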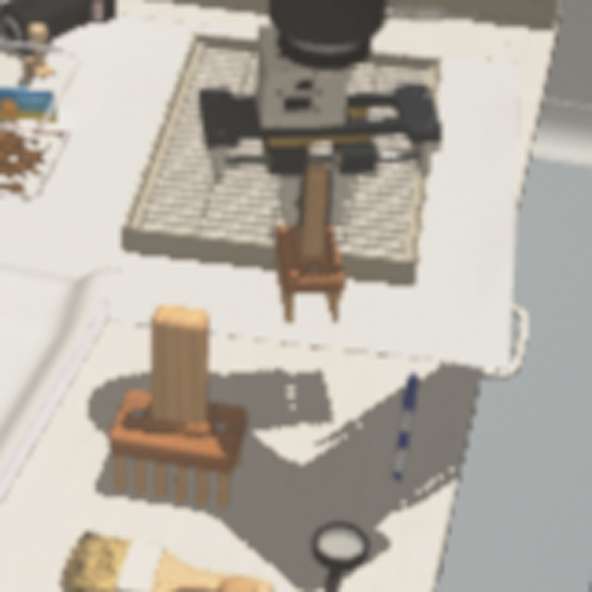

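View pics/w9.png

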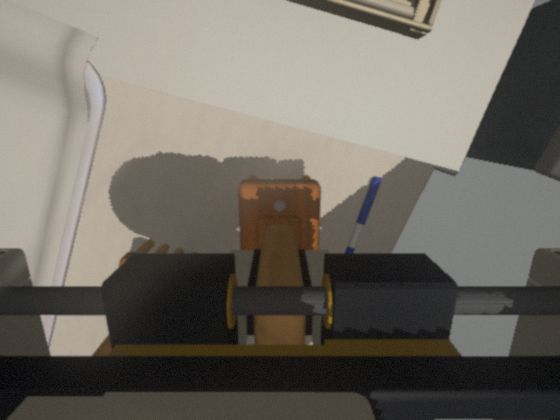

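```bash
python3 -m inch '[[[0,0,-0.12,0,0,0],[0,0,-0.28,0,0,0],[0,0,-0.42,0,0,0],[0,0,-0.51,0,0,0],[0,0,-0.54,0,0,0],[0,0,-0.555,0,0,0],[0,0,-0.562,0,0,0],[0,0,-0.562,0,0,0]]]'
```

```text
t: 20.0
eef_pos: [0.4334, 0.2812, 0.2618]
ee_rot: [-3.141, 0.001, -1.224]
force: [0.3, 0.9, -2.0]
width: 0.0197
```

```bash
python3 -m inch '[[[0,0,-0.005,0,0,0],[0,0,-0.01,0,0,0],[0,0,-0.01,0,0,0]]]'
```

```text
t: 20.38
eef_pos: [0.4333, 0.281, 0.2592]
ee_rot: [3.141, -0.0, -1.224]
force: [-0.7, 0.1, -1.4]
width: 0.0198
```

```bash
python3 -m inch '[[[0,0,-0.003,0,0,0],[0,0,-0.005,0,0,0],[0,0,-0.005,0,0,0]]]'; python3 -m inch '[[[0,0,-0.002,0,0,0],[0,0,-0.004,0,0,0],[0,0,-0.004,0,0,0]]]'
```

```text
t: 20.75
eef_pos: [0.4333, 0.2811, 0.2591]
ee_rot: [-3.141, -0.0, -1.223]
force: [-3.6, -0.4, 7.2]
width: 0.0197
t: 21.12
eef_pos: [0.4333, 0.2811, 0.259]
ee_rot: [-3.141, -0.0, -1.223]
force: [-6.8, -2.3, 15.2]
width: 0.0199
```

Contact. Ease off slightly and release.

```bash
python3 -m inch '[[[0,0,0.003,0,0,0],[0,0,0.006,0,0,0],[0,0,0.006,0,0,0]]]'; python3 -m inch '[[[0,0,0,0,0,0],[0,0,0,0,0,0],[0,0,0,0,0,0],[0,0,0,0,0,0],[0,0,0,0,0,0],[0,0,0,0,0,0],[0,0,0,0,0,0],[0,0,0,0,0,0]]]' 87; python3 -m inch '[[[0,0,0,0,0,0],[0,0,0,0,0,0],[0,0,0,0,0,0]]]' 87
```

```text
t: 21.5
eef_pos: [0.4333, 0.2811, 0.259]
ee_rot: [-3.141, 0.0, -1.224]
force: [-3.9, -1.0, 6.8]
width: 0.0199
t: 22.5
eef_pos: [0.4333, 0.2811, 0.2586]
ee_rot: [-3.142, -0.0, -1.224]
force: [-0.3, -0.3, 0.9]
width: 0.0863
t: 22.88
eef_pos: [0.4333, 0.2811, 0.2586]
ee_rot: [-3.142, 0.0, -1.224]
force: [0.1, -0.2, 0.7]
width: 0.0871
```

```bash
python3 -m inch '[[[0,0,0.1,0,0,0],[0,0,0.3,0,0,0],[0,0,0.55,0,0,0],[0,0,0.8,0,0,0],[0,0,0.95,0,0,0],[0,0,0.95,0,0,0]]]'
python3 - <<'E'
from h import *
im=arm.grab_frame('top');cv2.imwrite('pics/t10.png',cv2.resize(im[130:270,200:490],None,fx=2.7,fy=2.7,interpolation=cv2.INTER_CUBIC))
C=cam('top')
for r in arm.search_frame('chunk_a','top'):
    b=r['box'];print(b,r['score'],ray(C,(b[0]+b[2])/2,(b[1]+b[3])/2,.033))
im=arm.grab_frame('side');cv2.imwrite('pics/s10.png',cv2.resize(im[130:290,220:380],None,fx=3.7,fy=3.7,interpolation=cv2.INTER_CUBIC))
E
```

```text
t: 23.62
eef_pos: [0.4336, 0.2813, 0.4514]
ee_rot: [-3.137, 0.003, -1.224]
force: [0.0, -0.8, 0.7]
width: 0.0871
[357.6, 214.7, 365.3, 227.6] 0.72 [0.46415019 0.01127407 0.033     ]
[433.2, 175.8, 444.2, 190.5] 0.58 [ 0.57362047 -0.21817527  0.033     ]
[394.1, 190.9, 405.9, 210.9] 0.53 [ 0.5224526  -0.10308232  0.033     ]
```

View pics/t10.png

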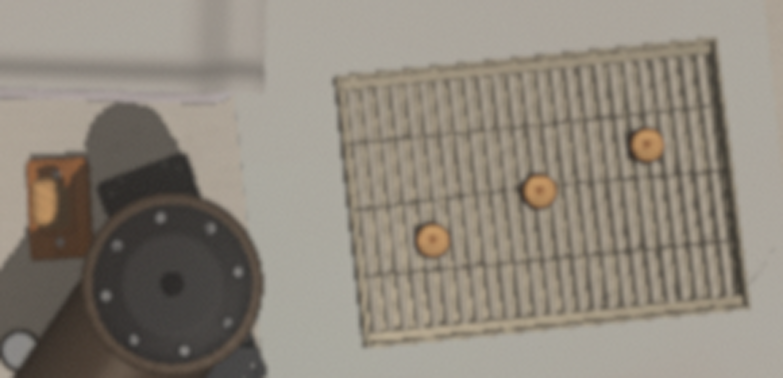

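View pics/s10.png

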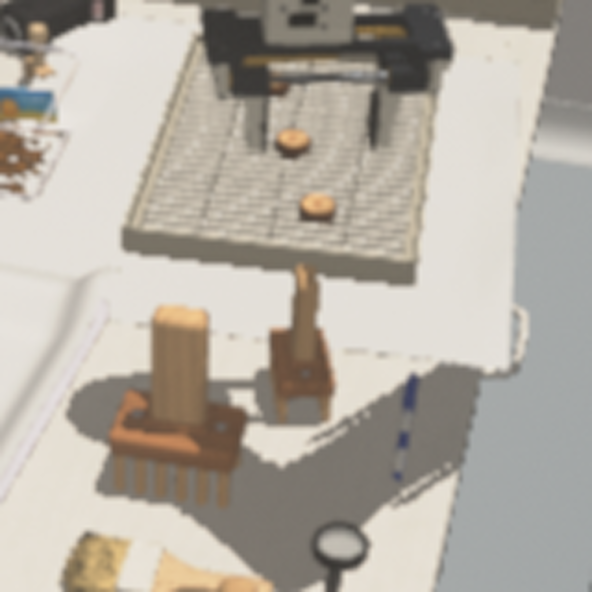

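Run:
```python
from station import arm
print(arm.job_done())
```

```text
the job is handed in; nothing more can be done
None
```

The three chunks now lie apart in the tray, and the rake stands upright on the table where it started. The job was handed in at about 24 s of the 58 s allowed.

**What I did:** I gripped the smallest of the three rakes by its handle. With the teeth held a few millimetres above the bed, I pushed the far chunk about 125 mm to the right and the near one about 125 mm to the left. The middle chunk stayed put. The gripper never touched the chunks.

**Last checks:**
- **Spacing:** the final top picture shows all three lying flat inside the tray. Neighbouring centres are about 126 mm apart and the outer two about 250 mm. The network's boxes were a little off, by up to about 10 mm, but this leaves the 100 mm limit safe.
- **Rake and forces:** the final side picture shows the rake standing clear of the open, raised gripper. The highest wrist force I read was about 17 N, when the rake touched down.

**What disagreed:**
- In the pictures the rake's head and handle measured about 7% smaller than stated. I put this down to rounded edges. The grip width (20 mm) and touchdown height matched the stated sizes.
- The side camera's network placed the chunks 10–25 mm off, and I did not use those figures.

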